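# Sell the jar behind and refill the display

### The job

A customer wants the squat jar that stands behind the bottle and the tall jar on the wooden display board: first clear the bottle and the tall jar onto the marble slab, then put the squat jar upright in the slatted order crate. Stand the square tin on the rubber spot at the back that has become empty, and only then put the bottle and the tall jar back upright, each on the very spot it came from. Tip nothing over, and leave the counter bell and the white crock where they are.

Things in the scene. Friction and masses are not known exactly. Their poses are not given: they have to be found in the camera images.
- bottle_mid (a point): Small round blue glazed bottle with a paper label and a black cap: 104 mm tall, body 48 mm in diameter up to 70 mm height, then a neck and a cap of 28 mm; about 0.25 kg. The point is on its axis half-way up (52 mm over its underside), z up. It starts on one of the two front rubber spots of the display board.
- tall_jar_mid (a point): Tall round amber glass jar with a paper label and a brass lid: 104 mm tall, 58 mm in diameter (straight up to 78 mm height); about 0.35 kg. The point is on its axis half-way up (52 mm over its underside), z up. It starts on the other front rubber spot of the display board.
- squat_jar_mid (a point): Squat round amber glass jar with a brass lid, no label: 44 mm tall, 56 mm in diameter; about 0.18 kg. The point is on its axis half-way up (22 mm over its underside), z up. It starts on the rear rubber spot, close behind the two taller ones.
- tin_mid (a point): Square bare-metal tin, 52 mm by 52 mm, 44 mm tall, about 0.15 kg, its sides along its x and y. The point is its centre (22 mm over its underside), z up. It starts on the counter between the robot and the display board.
- back_spot (a point): Rear rubber spot of the fixed wooden display board, on the board's top surface, 20 mm above the counter; where the tin must stand. The board is 170 mm (x) by 240 mm (y), three planks without rims; its axes: x away from the robot, y to the left along the board, z up. The point lies 22 mm behind the board's centre. Three flat black rubber discs of 68 mm diameter mark the spots: this one, and two front ones at x = -48 mm, y = +50 and -50 mm from this point.
- slab_top (a point): Centre of the top of the fixed grey-white marble slab, the side area: 240 mm long (x) by 150 mm wide (y), top 12 mm above the counter, no rim. x along its length, z up. It lies left or right of the display board.
- crate_floor (a point): Centre of the inner floor (8 mm above the counter) of the fixed low slatted wooden order crate: 190 mm (x) by 170 mm (y) outside, inside 174 mm by 154 mm, with 12 mm corner posts, rim 51 mm above the counter, open at the top. z up. It lies on the other side of the display board from the slab.
- bell_mid (a point): Counter bell of bare steel, a bystander: 52 mm in diameter, 41 mm tall. The point is on its axis 20 mm up. Not to be moved.
- crock_mid (a point): Small empty white ceramic crock, a bystander: 60 mm in diameter, 50 mm tall, on the counter at the far side of the display. The point is on its axis 25 mm up. Not to be moved.

How it is judged:
By the outcome, as a careful person would: the job done as asked, in the order asked, and still so for the second after the job is handed in, with the robot touching nothing.
It also fails if it takes over 144 s, if anything falls off the work surface, if the arm or the gripper's body presses on something with over 40 N, if the wrist force passes 120 N, or if a joint passes its speed limit or range.

### The arm

A 6-joint arm with a two-finger parallel gripper is mounted at the origin on the work surface. World frame = base frame: x ahead of the robot, y to its left, z up, the work surface at z = 0. Lengths are in m, angles in rad, forces in N, time in s.
With the tool pointing down it reaches from about 0.35 to 0.975 m from the base axis. Payload 7.1 kg.
Tool frame: the origin (TCP) lies midway between the tips of the shut fingers; the grasp point (between the pads) lies 19 mm behind it (ctrl.grasp_offset is the distance from the TCP to the grasp point, in m); z points along the fingers, y is the line along which they close (so a half turn about z gives the same grasp; the last joint's range is limited). The gripper opens to 88 mm and grips with 3 to 60 N. Pads are 20 mm wide; open, the fingers measure 115 mm over their backs; the gripper's body (75 mm by 178 mm) begins 61 mm behind the grasp point.
Start: joints at [1.091, 0.423, 1.63, -0, 1.089, -0.019], TCP at [0.278, 0.56, 0.183] pointing down, gripper open.
Joint ranges: [-3, 3], [-0.9, 2.11], [0.09, 2.58], [-1.31, 4.45], [0.11, 2.69], [-2.54, 2.54]. Speed limits (rad/s): [2.39, 2.39, 3.01, 3.14, 3.14, 3.14].

### API

Orientations are given as a unit quaternion [x, y, z, w].
In Python, from plant import ctrl gives the robot as it stands. The module is installed in compiled form; this text tells all that it offers.
- The arm moves only by the tool play_rows, never from a script. Its argument "plan" is a list of rows, each a list of 7 numbers: the gripper's target within -1 to 1 (shut at 1, half-way at 0, fully open at -1), then the shift along the tool's x, y, z as a fraction of full scale, then the turn, a rotation vector about the tool's x, y, z as a fraction of full scale. In form: [[grip, x, y, z, wx, wy, wz], ...]. A call has 1 to 10 rows; each row shifts and turns the commanded pose from where the row before left it, along the tool's axes as they then stand; what a row does not reach is not made up. Full scale, the value 1, is 4 cm for a shift and 0.12 rad for a turn. A row lasts 1/10 s, in which the tool goes at most 50 mm and 8.59 degrees, less where a joint would pass 70% of its speed; a pose out of reach is approached as far as the arm can. A call with a number of a shift or a turn outside -1 to 1 is refused whole. A call with a gripper value outside its range is refused whole. The fingers move at their own pace and stop on an object; the grip force is fixed at half the most. Time passes only in rows, so rows that do not move let the fingers close. It gives the time, the measured TCP pose, the force, the opening and the grip force at its end, in the units of the state.
- ctrl.read_state(): the state, without advancing time (a new reading comes with each control period).
- ctrl.get_image(name): name is "scene" or "top" or "wrist"; returns a dict with "img" (420x560x3 uint8, red, green, blue), "fx", "fy", "cx", "cy" (pixels), "R" (3x3) and "t" (3): a world point X has camera coordinates R X + t; the wrist camera has in their place "mount" (4x4, takes a point from camera to tool coordinates, whose origin is the TCP and whose axes are the flange's). Camera axes: x right, y down, z forward; pixel columns grow to the right and rows downward; lengths in m; the calibration is good to about 2 mm. A picture is of the moment at which its call begins: read the wrist's pose just before it. There is no depth.
- ctrl.finish_job(): hands the job in; it is judged then, once.
The state is a dict: "time_s": time; "joint_positions": joint angles; "dq": joint speeds; "tau": joint torques, N m; "tcp_pos": TCP position; "ee_rot": TCP orientation; "contact_force": force on the tool from outside, world axes, zero at the start; "ft_torque": the same for the moment, N m; "gripper_width": opening from 0.0 (shut) to 1.0 (fully open); "grip_force": force on a finger pad.
Only numpy, scipy, OpenCV 4.12 (cv2) and the standard library are available. Lean on these libraries where they do the work, as an engineer would, in place of code of your own. Each camera call takes 0.05 s, during which the arm holds its last target. There are 200 camera calls.

## Working session

There is one attempt and no reset: what is moved stays moved. The work goes in short steps, Python scripts to look and compute and a tool call to move; the robot and the scene stay as the last step left them, time stands still between calls to the robot, and variables do not carry over. Pictures are saved under pics/ and viewed, at most 14 in all, crops included, and the job is handed in when it is done.

Besides the shell and the picture viewer there is one more tool, called as name(argument=value, ...) on one line, values as JSON. play_rows: Moves the arm, as the interface text tells. Its arguments: {"type":"object","properties":{"plan":{"type":"array","items":{"type":"array","items":{"type":"number"}}}},"required":["plan"]}

```bash
mkdir -p pics; cat > h.py <<'E'
import numpy as np,cv2
from plant import ctrl
from scipy.spatial.transform import Rotation as Ro
def snap(n,f):
    d=ctrl.get_image(n); cv2.imwrite('pics/'+f,cv2.cvtColor(d['img'],cv2.COLOR_RGB2BGR)); return d
def ray(d,u,v,z):
    R=np.array(d['R']);t=np.array(d['t']);c=-R.T@t
    r=R.T@np.array([(u-d['cx'])/d['fx'],(v-d['cy'])/d['fy'],1]);return c+r*(z-c[2])/r[2]
E
python3 - <<'E'
from h import *
s=ctrl.read_state();print(s['time_s'],s['tcp_pos'],s['ee_rot'],s['gripper_width'],Ro.from_quat(s['ee_rot']).as_matrix().round(3),ctrl.grasp_offset)
import pickle
for n in('top','scene'):
    d=snap(n,n+'0.png'); pickle.dump({k:v for k,v in d.items() if k!='img'},open(n+'.pkl','wb')); print(n,-np.array(d['R']).T@np.array(d['t']),d['fx'])
E
```

```text
0.0 [0.27760875 0.55927828 0.18230996] [ 2.28358884e-01  9.73576730e-01 -7.34017576e-04 -1.76590331e-04] 0.9990983556408934 [[-0.896  0.445 -0.001]
 [ 0.445  0.896 -0.001]
 [ 0.    -0.002 -1.   ]] 0.0187
top [0.43388293 0.01618768 1.00241008] 452.9058692529416
scene [ 1.10887891 -0.37577539  1.01969799] 478.2102563040539
```

View pics/top0.png

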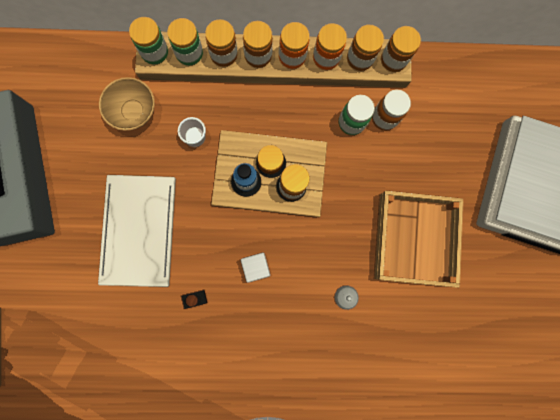

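View pics/scene0.png

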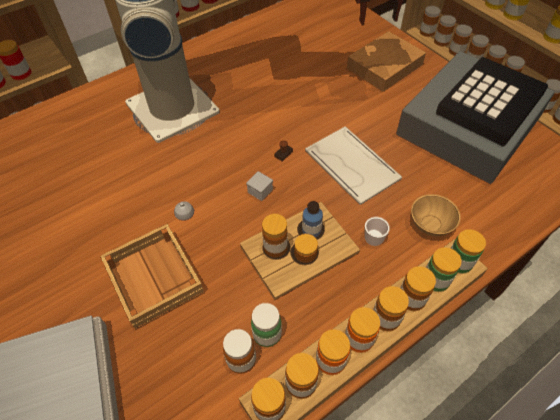

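Top view: slab centred about (138,231), board (270,174), bottle (245,175), tall jar (293,182), squat jar (270,160), tin (255,267), crate (420,240), bell (347,297) and crock (191,132). There is also a stamp at (194,299). I'll enlarge this for precision.

```bash
python3 - <<'E'
import cv2
a=cv2.imread('pics/top0.png')
c=a[125:285,160:340]; cv2.imwrite('pics/c1.png',cv2.resize(c,(675,600),interpolation=cv2.INTER_CUBIC))
E
```

```text
(no output)
```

View pics/c1.png

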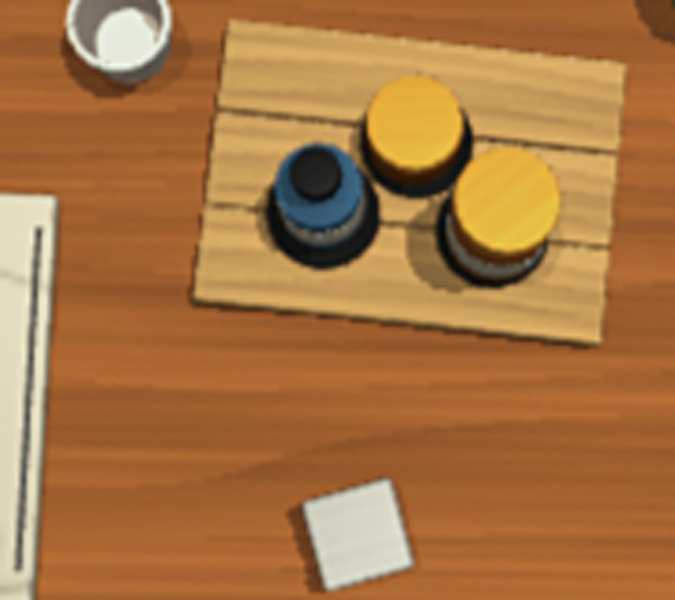

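Crop, in pixels: bottle cap (316,173), tall lid (506,201), squat lid (414,122). Board corners are (230,20), (626,64), (601,342), (193,300), and tin corners are (303,503), (390,479), (412,567), (326,590).

```bash
python3 - <<'E'
from h import *
import pickle
d=pickle.load(open('top.pkl','rb'))
c=lambda u,v,z:ray(d,(u+.5)/3.75-.5+160,(v+.5)/3.75-.5+125,z)[:2]
p=lambda n,x:print(n,np.round(x,4).tolist())
B=np.array([c(*q,.02) for q in((230,20),(626,64),(601,342),(193,300))])
p('board',B); m=B.mean(0);ex=(B[0]+B[1]-B[2]-B[3]);ex/=np.linalg.norm(ex);ey=np.array([-ex[1],ex[0]])
p('sides',[np.linalg.norm(B[0]-B[1]),np.linalg.norm(B[1]-B[2])])
bs=m+.022*ex
p('ctr',m);p('yaw',np.degrees(np.arctan2(ex[1],ex[0])));p('back',bs);p('fl',bs-.048*ex+.05*ey);p('fr',bs-.048*ex-.05*ey)
p('bottle',c(316,173,.124));p('tall',c(506,201,.124));p('squat',c(414,122,.064))
T=np.array([c(*q,.044) for q in((303,503),(390,479),(412,567),(326,590))]);p('tin',T.mean(0));e=T[0]-T[3]+T[1]-T[2];p('tinyaw',np.degrees(np.arctan2(e[1],e[0])));p('s',np.linalg.norm(T[0]-T[1]))
S=np.array([ray(d,*q,.012)[:2] for q in((107,176),(175,177),(168.5,286.5),(98.5,285))]);p('slab',S.mean(0));p('slabc',S)
C=np.array([ray(d,*q,.051)[:2] for q in((383,192),(462,198),(460,286.5),(377,281.5))]);p('crate',C.mean(0));p('cc',C)
p('bell',ray(d,347,297,.041)[:2]);p('crock',c(120,30,.05));p('stamp',ray(d,194,298,.02)[:2])
E
```

```text
board [[0.7342, 0.1178], [0.7136, -0.119], [0.546, -0.1047], [0.5656, 0.1333]]
sides [0.2377, 0.1681]
ctr [0.6399, 0.0068]
yaw -5.0614
back [0.6618, 0.0049]
fl [0.6184, 0.0589]
fr [0.6095, -0.0407]
bottle [0.6205, 0.059]
tall [0.6079, -0.0413]
squat [0.664, 0.0074]
tin [0.4323, 0.0339]
tinyaw 15.9199
s 0.0503
slab [0.5073, 0.2912]
slabc [[0.6252, 0.3646], [0.6265, 0.216], [0.3883, 0.2181], [0.3891, 0.3661]]
crate [0.4978, -0.3155]
cc [[0.5968, -0.2366], [0.5876, -0.4081], [0.3997, -0.3963], [0.4072, -0.2211]]
bell [0.3738, -0.1599]
crock [0.7174, 0.1775]
stamp [0.3655, 0.1617]
```

```bash
cat > pl.py <<'E'
# usage: pl.py phi x y z [x y z ...]: turn first (total in units), then shifts (total in units) per waypoint
from h import *
import sys
a=list(map(float,sys.argv[1:]));s=ctrl.read_state()
R=Ro.from_quat(s['ee_rot']);f=np.radians(a[0]);c,q=np.cos(f),np.sin(f)
T=Ro.from_matrix(np.array([[-q,c,0],[c,q,0],[0,0,-1]]));p=np.array(s['tcp_pos'])
print('t',round(s['time_s'],2),'p',p.round(4),'j6',round(s['joint_positions'][5],2),'turn',((R.inv()*T).as_rotvec()/.12).round(2))
for i in range(1,len(a),3):
    w=np.array(a[i:i+3]);print('shift',(T.inv().apply(w-p)/.04).round(2),'max',round(abs(T.inv().apply(w-p)/.04).max(),1));p=w
E
python3 pl.py 40 .278 .559 .22 .6195 .059 .22 .6195 .059 .055
```

```text
t 0.1 p [0.2777 0.5593 0.1824] j6 -0.02 turn [-0.01  0.    3.43]
shift [-0.01  0.   -0.94] max 0.9
shift [-15.06  -1.49   0.  ] max 15.1
shift [0.   0.   4.12] max 4.1
```

play_rows(plan=[[-1,0,0,-0.94,0,0,0],[-1,0,0,0,0,0,0.86],[-1,0,0,0,0,0,0.86],[-1,0,0,0,0,0,0.86],[-1,0,0,0,0,0,0.85],[-1,-0.7,-0.07,0,0,0,0],[-1,-0.7,-0.07,0,0,0,0],[-1,-0.7,-0.07,0,0,0,0],[-1,-0.7,-0.07,0,0,0,0],[-1,-0.7,-0.07,0,0,0,0]])

```text
time_s: 1.1
tcp_pos: [0.3575, 0.4424, 0.2203]
ee_rot: [0.422, 0.906, -0.0, -0.0]
contact_force: [0.5, -0.6, -0.3]
gripper_width: 1.001
grip_force: 0.0
```

play_rows(plan=[[-1,-0.7,-0.07,0,0,0,0],[-1,-0.7,-0.07,0,0,0,0],[-1,-0.7,-0.07,0,0,0,0],[-1,-0.7,-0.07,0,0,0,0],[-1,-0.7,-0.07,0,0,0,0],[-1,-0.7,-0.07,0,0,0,0],[-1,-0.7,-0.07,0,0,0,0],[-1,-0.7,-0.07,0,0,0,0],[-1,-0.7,-0.07,0,0,0,0],[-1,-0.7,-0.07,0,0,0,0]])

```text
time_s: 2.1
tcp_pos: [0.516, 0.21, 0.2204]
ee_rot: [0.423, 0.906, -0.0, -0.0]
contact_force: [0.6, 0.1, 0.7]
gripper_width: 1.001
grip_force: 0.0
```

```bash
python3 pl.py 40 .6195 .059 .22 .6195 .059 .055
```

```text
t 2.1 p [0.516  0.21   0.2204] j6 -0.33 turn [-0.01 -0.    0.  ]
shift [-4.55 -0.45  0.01] max 4.6
shift [0.   0.   4.12] max 4.1
```

play_rows(plan=[[-1,-0.76,-0.08,0,0,0,0],[-1,-0.76,-0.08,0,0,0,0],[-1,-0.76,-0.08,0,0,0,0],[-1,-0.76,-0.07,0,0,0,0],[-1,-0.76,-0.07,0,0,0,0],[-1,-0.75,-0.07,0,0,0,0],[-1,0,0,0,0,0,0]])

```text
time_s: 2.8
tcp_pos: [0.6205, 0.0574, 0.2202]
ee_rot: [0.424, 0.906, -0.0, 0.0]
contact_force: [-0.1, 0.3, -0.1]
gripper_width: 1.001
grip_force: 0.0
```

```bash
python3 - <<'E'
from h import *
s=ctrl.read_state();d=snap('wrist','w1.png');M=np.array(d['mount']);R=Ro.from_quat(s['ee_rot']).as_matrix()
for n,w in(('bottle cap',(.6195,.059,.124)),('tall',(.609,-.041,.124)),('squat',(.662,.005,.064))):
    q=M[:3,:3].T@(R.T@(np.array(w)-s['tcp_pos'])-M[:3,3]);print(n,d['cx']+d['fx']*q[0]/q[2],d['cy']+d['fy']*q[1]/q[2])
E
python3 pl.py 40 .6195 .059 .055
```

```text
bottle cap 286.7438355738483 194.1250310536124
tall 206.04843298065535 270.18050556585996
squat 284.6803351438032 244.04874619919303
t 2.85 p [0.6193 0.0588 0.22  ] j6 -0.62 turn [-0.01 -0.   -0.02]
shift [0.   0.01 4.13] max 4.1
```

View pics/w1.png

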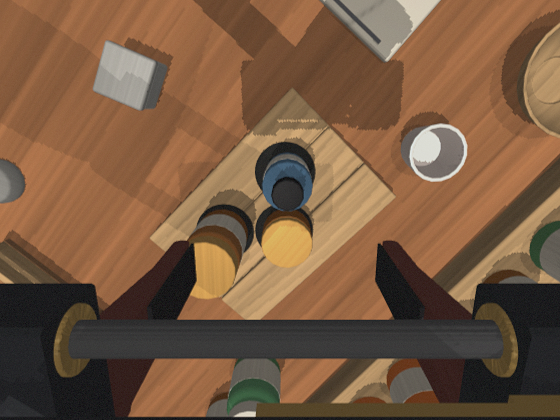

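Wrist view: the cap is at (287,194) and the squat lid at (285,243), exactly as predicted, so I can descend.

play_rows(plan=[[-1,0,0,0.8,0,0,0],[-1,0,0,0.8,0,0,0],[-1,0,0,0.8,0,0,0],[-1,0,0,0.7,0,0,0],[-1,0,0,0.6,0,0,0],[-1,0,0,0.42,0,0,0],[-1,0,0,0,0,0,0],[1,0,0,0,0,0,0],[1,0,0,0,0,0,0],[1,0,0,0,0,0,0]])

```text
time_s: 3.85
tcp_pos: [0.6198, 0.0605, 0.0572]
ee_rot: [0.422, 0.906, 0.001, 0.001]
contact_force: [-0.5, 0.3, 0.2]
gripper_width: 0.764
grip_force: 0.0
```

play_rows(plan=[[1,0,0,0,0,0,0],[1,0,0,0,0,0,0],[1,0,0,0,0,0,0],[1,0,0,0,0,0,0]])

```text
time_s: 4.25
tcp_pos: [0.6194, 0.0602, 0.0562]
ee_rot: [0.423, 0.906, 0.0, 0.0]
contact_force: [1.3, 0.6, 1.5]
gripper_width: 0.409
grip_force: 23.8
```

```bash
python3 pl.py 40 .6195 .059 .2 .57 .29 .2 .57 .29 .049
```

```text
t 4.25 p [0.6194 0.0602 0.0562] j6 -0.62 turn [0.01 0.   0.  ]
shift [-0.03 -0.02 -3.6 ] max 3.6
shift [5.22 2.76 0.  ] max 5.2
shift [0.   0.   3.78] max 3.8
```

play_rows(plan=[[1,0,0,0,0,0,0],[1,0,0,0,0,0,0],[1,0,0,-0.2,0,0,0],[1,0,0,-0.4,0,0,0],[1,0,0,-0.4,0,0,0]])

```text
time_s: 4.75
tcp_pos: [0.6184, 0.06, 0.0967]
ee_rot: [0.423, 0.906, -0.0, -0.001]
contact_force: [0.0, 0.6, -1.9]
gripper_width: 0.307
grip_force: 38.8
```

```bash
python3 - <<'E'
from h import *
snap('wrist','w2.png')
E
```

```text
(no output)
```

View pics/w2.png

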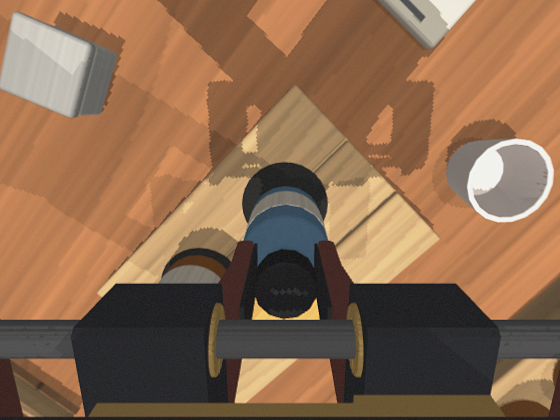

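```bash
python3 - <<'E'
from h import *
s=ctrl.read_state();d=ctrl.get_image('wrist');M=np.array(d['mount']);R=Ro.from_quat(s['ee_rot']).as_matrix()
print(s['tcp_pos'],s['contact_force'],s['gripper_width'],s['grip_force'])
for z in(.02,.04,.09,.124,.144,.164):
  for dx in(0,.014):
    w=np.array((.619,.0595,z))+dx*np.array([.77,.64,0])
    q=M[:3,:3].T@(R.T@(w-s['tcp_pos'])-M[:3,3]);print(z,dx,d['cx']+d['fx']*q[0]/q[2],d['cy']+d['fy']*q[1]/q[2])
dd=snap('scene','s1.png')
a=cv2.imread('pics/s1.png')[150:320,210:420];cv2.imwrite('pics/s1c.png',cv2.resize(a,None,fx=3.5,fy=3.5,interpolation=cv2.INTER_CUBIC))
E
```

```text
[0.62057383 0.06017504 0.09987503] [ 1.87668999 -0.69849458  0.20986785] 0.3088289440807737 38.73446254176088
0.02 0 284.07628840417806 200.44834020990046
0.02 0.014 301.59129824207764 200.52645306575923
0.04 0 284.0249553155279 207.27129702490248
0.04 0.014 302.7865169017227 207.35399323821858
0.09 0 283.85772998866724 229.49811433800832
0.09 0.014 306.67996551462664 229.59484147087812
0.124 0 283.69552420581937 251.05775706781105
0.124 0.014 310.4563154962212 251.1667781173993
0.144 0 283.5709955159347 267.60953479351747
0.144 0.014 313.3553425364646 267.7271149382667
0.164 0 283.4147350875449 288.3789484959277
0.164 0.014 316.99289512057595 288.50618845509854
```

View pics/s1c.png

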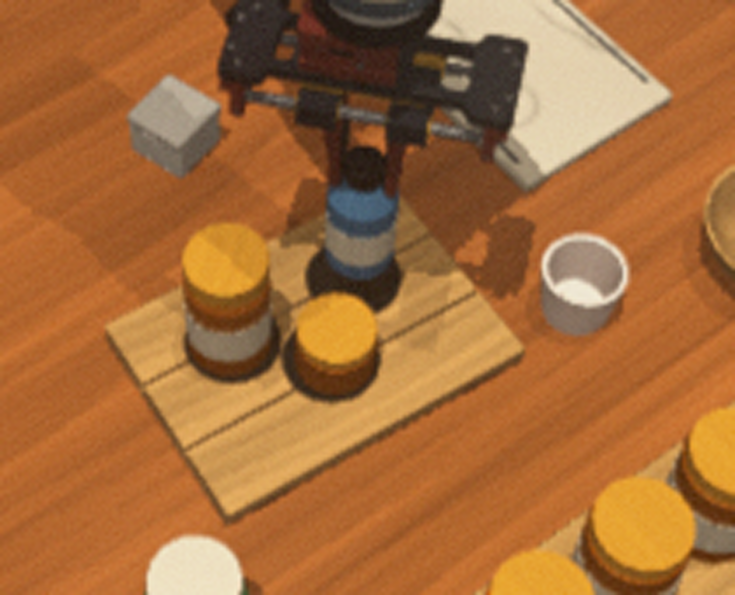

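The bottle is lifted and upright: its cap row gives a top height of about 0.16 m. Continuing to the slab.

```bash
python3 pl.py 40 .6195 .06 .2 .57 .29 .2 .57 .29 .051
```

```text
t 4.9 p [0.6202 0.0602 0.0977] j6 -0.62 turn [0.02 0.02 0.  ]
shift [ 0.01 -0.02 -2.56] max 2.6
shift [5.2  2.75 0.  ] max 5.2
shift [0.   0.   3.73] max 3.7
```

play_rows(plan=[[1,0,0,-0.6,0,0,0],[1,0,0,-0.8,0,0,0],[1,0,0,-0.6,0,0,0],[1,0.3,0.16,-0.5,0,0,0],[1,0.6,0.31,0,0,0,0],[1,0.8,0.42,0,0,0,0],[1,0.8,0.42,0,0,0,0],[1,0.8,0.42,0,0,0,0],[1,0.8,0.42,0,0,0,0],[1,0.6,0.32,0,0,0,0]])

```text
time_s: 5.9
tcp_pos: [0.5726, 0.2694, 0.1953]
ee_rot: [0.422, 0.907, -0.0, -0.0]
contact_force: [1.6, -0.4, -1.6]
gripper_width: 0.313
grip_force: 38.7
```

play_rows(plan=[[1,0.4,0.22,0,0,0,0],[1,0.1,0.06,0,0,0,0],[1,0,0,0.6,0,0,0],[1,0,0,0.8,0,0,0],[1,0,0,0.8,0,0,0],[1,0,0,0.6,0,0,0],[1,0,0,0.4,0,0,0],[1,0,0,0.2,0,0,0],[1,0,0,0.1,0,0,0],[1,0,0,0,0,0,0]])

```text
time_s: 6.9
tcp_pos: [0.57, 0.2901, 0.0562]
ee_rot: [0.423, 0.906, 0.0, 0.0]
contact_force: [-0.2, -0.4, -2.4]
gripper_width: 0.312
grip_force: 37.9
```

```bash
python3 pl.py 40 .57 .29 .047; python3 -c "
from h import *
s=ctrl.read_state();print(s['contact_force'],s['gripper_width'])"
```

```text
t 6.9 p [0.57   0.2901 0.0562] j6 -0.25 turn [0. 0. 0.]
shift [-0.   -0.    0.23] max 0.2
[-0.15139061 -0.36049482 -2.38556952] 0.3120608397857762
```

play_rows(plan=[[1,0,0,0.1,0,0,0],[1,0,0,0.06,0,0,0],[1,0,0,0.03,0,0,0],[1,0,0,0,0,0,0]])

```text
time_s: 7.3
tcp_pos: [0.5714, 0.291, 0.0532]
ee_rot: [0.422, 0.906, 0.002, 0.002]
contact_force: [-7.2, -3.7, 26.0]
gripper_width: 0.309
grip_force: 39.2
```

play_rows(plan=[[1,0,0,-0.1,0,0,0],[1,0,0,0,0,0,0],[1,0,0,0,0,0,0]])

```text
time_s: 7.6
tcp_pos: [0.5704, 0.2906, 0.0533]
ee_rot: [0.422, 0.906, 0.001, 0.001]
contact_force: [0.6, -0.2, 7.3]
gripper_width: 0.31
grip_force: 37.3
```

play_rows(plan=[[1,0,0,-0.04,0,0,0],[-1,0,0,0,0,0,0],[-1,0,0,0,0,0,0],[-1,0,0,0,0,0,0],[-1,0,0,0,0,0,0],[-1,0,0,0,0,0,0],[-1,0,0,0,0,0,0],[-1,0,0,0,0,0,0],[-1,0,0,-0.4,0,0,0],[-1,0,0,-0.8,0,0,0]])

```text
time_s: 8.6
tcp_pos: [0.5678, 0.2894, 0.1009]
ee_rot: [0.422, 0.906, -0.002, -0.001]
contact_force: [0.4, 0.1, 0.4]
gripper_width: 0.999
grip_force: 0.0
```

play_rows(plan=[[-1,0,0,-0.9,0,0,0],[-1,0,0,-0.9,0,0,0],[-1,0,0,-0.6,0,0,0],[-1,0,0,-0.2,0,0,0]])

```text
time_s: 9.0
tcp_pos: [0.5712, 0.291, 0.2104]
ee_rot: [0.422, 0.906, 0.002, 0.002]
contact_force: [1.5, 0.4, 0.5]
gripper_width: 1.0
grip_force: 0.0
```

```bash
python3 pl.py -50 .609 -.041 .20 .609 -.041 .055;python3 - <<'E'
from h import *
import pickle
snap('top','t1.png');a=cv2.imread('pics/t1.png')[125:285,80:320];cv2.imwrite('pics/t1c.png',cv2.resize(a,None,fx=3.3,fy=3.3,interpolation=cv2.INTER_CUBIC))
E
```

```text
t 9.0 p [0.5712 0.291  0.2104] j6 -0.25 turn [ 0.05 -0.03 13.09]
shift [-4.61  6.97  0.26] max 7.0
shift [0.   0.   3.63] max 3.6
```

View pics/t1c.png

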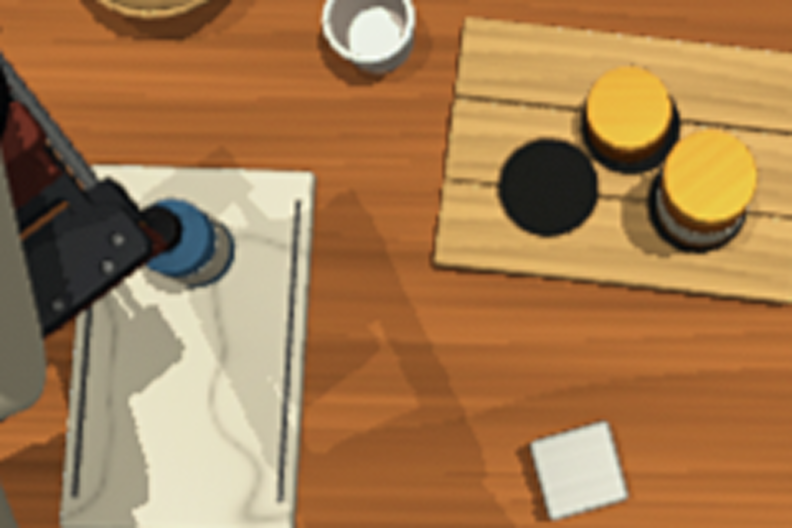

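The bottle stands on the slab, and the empty spot is visible at crop (548,187). Next is the tall jar.

play_rows(plan=[[-1,0,0,0,0,0,0.94],[-1,0,0,0,0,0,0.94],[-1,0,0,0,0,0,0.94],[-1,0,0,0,0,0,0.94],[-1,0,0,0,0,0,0.94],[-1,0,0,0,0,0,0.94],[-1,0,0,0,0,0,0.94],[-1,0,0,0,0,0,0.94],[-1,0,0,0,0,0,0.94],[-1,0,0,0,0,0,0.94]])

```text
time_s: 10.05
tcp_pos: [0.5686, 0.2897, 0.2043]
ee_rot: [0.843, 0.538, -0.001, -0.0]
contact_force: [0.6, -0.3, 0.8]
gripper_width: 0.997
grip_force: 0.0
```

play_rows(plan=[[-1,0,0,0,0,0,0.94],[-1,0,0,0,0,0,0.94],[-1,0,0,0,0,0,0.94],[-1,0,0,0,0,0,0.87],[-1,-0.4,0.6,0,0,0,0],[-1,-0.5,0.76,0,0,0,0],[-1,-0.5,0.76,0,0,0,0],[-1,-0.5,0.76,0,0,0,0],[-1,-0.5,0.76,0,0,0,0],[-1,-0.5,0.76,0,0,0,0]])

```text
time_s: 11.05
tcp_pos: [0.5929, 0.0793, 0.2045]
ee_rot: [0.94, 0.342, -0.001, -0.0]
contact_force: [-0.2, 0.5, -0.2]
gripper_width: 0.994
grip_force: 0.0
```

play_rows(plan=[[-1,-0.5,0.76,0,0,0,0],[-1,-0.5,0.76,0,0,0,0],[-1,-0.4,0.6,0,0,0,0],[-1,-0.2,0.3,0,0,0,0],[-1,0,0,0,0,0,0]])

```text
time_s: 11.55
tcp_pos: [0.6066, -0.0358, 0.2049]
ee_rot: [0.94, 0.341, -0.001, -0.0]
contact_force: [0.4, 0.9, -0.8]
gripper_width: 0.999
grip_force: 0.0
```

```bash
python3 pl.py -50 .609 -.041 .055;  sleep 0; python3 - <<'E'
from h import *
import pickle
d=pickle.load(open('top.pkl','rb'));print('spotL',ray(d,548.5/3.3-.35+80,187/3.3-.35+125,.02))
E
python3 - <<'E'
from h import *
ctrl.get_image('wrist')
E
python3 pl.py -50 .609 -.041 .055
```

```text
t 11.55 p [ 0.6066 -0.0358  0.2049] j6 0.8 turn [-0.01  0.01 -0.02]
shift [-0.04  0.14  3.75] max 3.7
spotL [0.61902295 0.05911654 0.02      ]
t 11.6 p [ 0.6065 -0.0345  0.205 ] j6 0.8 turn [-0.01  0.01 -0.01]
shift [-0.06  0.16  3.75] max 3.8
```

play_rows(plan=[[-1,-0.05,0.15,0.3,0,0,0],[-1,0,0,0.8,0,0,0],[-1,0,0,0.8,0,0,0],[-1,0,0,0.8,0,0,0],[-1,0,0,0.6,0,0,0],[-1,0,0,0.4,0,0,0],[-1,0,0,0,0,0,0],[1,0,0,0,0,0,0],[1,0,0,0,0,0,0],[1,0,0,0,0,0,0]])

```text
time_s: 12.6
tcp_pos: [0.6104, -0.0404, 0.0593]
ee_rot: [0.94, 0.342, 0.001, 0.001]
contact_force: [-1.2, 0.6, 0.5]
gripper_width: 0.771
grip_force: 0.0
```

play_rows(plan=[[1,0,0,0,0,0,0],[1,0,0,0,0,0,0],[1,0,0,0,0,0,0],[1,0,0,0,0,0,0],[1,0,0,0,0,0,0],[1,0,0,0,0,0,0]])

```text
time_s: 13.2
tcp_pos: [0.6104, -0.0406, 0.0589]
ee_rot: [0.94, 0.342, 0.001, 0.001]
contact_force: [-0.3, -1.4, 6.1]
gripper_width: 0.646
grip_force: 30.1
```

```bash
python3 pl.py -50 .609 -.041 .055 .609 -.041 .2 .46 .29 .2
```

```text
t 13.2 p [ 0.6104 -0.0406  0.0589] j6 0.79 turn [ 0.01 -0.01  0.  ]
shift [-0.03 -0.02  0.1 ] max 0.1
shift [ 0.    0.   -3.63] max 3.6
shift [ 2.47 -8.73  0.  ] max 8.7
```

play_rows(plan=[[1,0,0,-0.2,0,0,0],[1,0,0,-0.4,0,0,0],[1,0,0,-0.7,0,0,0],[1,0,0,-0.8,0,0,0],[1,0,0,-0.8,0,0,0],[1,0,0,-0.5,0,0,0],[1,0,0,-0.2,0,0,0],[1,0.1,-0.35,0,0,0,0],[1,0.2,-0.7,0,0,0,0],[1,0.2,-0.7,0,0,0,0]])

```text
time_s: 14.2
tcp_pos: [0.5775, 0.0273, 0.2002]
ee_rot: [0.94, 0.342, -0.002, -0.001]
contact_force: [0.2, -0.0, -3.4]
gripper_width: 0.645
grip_force: 30.1
```

play_rows(plan=[[1,0.2,-0.7,0,0,0,0],[1,0.2,-0.7,0,0,0,0],[1,0.2,-0.7,0,0,0,0],[1,0.2,-0.7,0,0,0,0],[1,0.2,-0.7,0,0,0,0],[1,0.2,-0.7,0,0,0,0],[1,0.2,-0.7,0,0,0,0],[1,0.2,-0.7,0,0,0,0],[1,0.2,-0.7,0,0,0,0],[1,0.2,-0.7,0,0,0,0]])

```text
time_s: 15.2
tcp_pos: [0.4582, 0.2928, 0.2002]
ee_rot: [0.94, 0.342, -0.002, 0.0]
contact_force: [-0.2, -0.4, -3.7]
gripper_width: 0.64
grip_force: 30.1
```

play_rows(plan=[[1,0.1,-0.4,0,0,0,0],[1,0.05,-0.2,0,0,0,0],[1,0,0,0.6,0,0,0],[1,0,0,0.8,0,0,0],[1,0,0,0.8,0,0,0],[1,0,0,0.6,0,0,0],[1,0,0,0.4,0,0,0],[1,0,0,0.2,0,0,0],[1,0,0,0,0,0,0]])

```text
time_s: 16.1
tcp_pos: [0.4489, 0.3134, 0.0645]
ee_rot: [0.94, 0.342, -0.002, 0.0]
contact_force: [-0.8, -0.1, -3.0]
gripper_width: 0.637
grip_force: 30.1
```

```bash
python3 pl.py -50 .46 .29 .05; python3 -c "
from h import *
s=ctrl.read_state();print(s['contact_force'],s['gripper_width'])"
```

```text
t 16.1 p [0.4489 0.3134 0.0645] j6 1.46 turn [-0.    0.03  0.  ]
shift [-0.16  0.63  0.36] max 0.6
[-0.76528605 -0.10604587 -3.04008271] 0.6372928487622973
```

play_rows(plan=[[1,-0.1,0.4,0,0,0,0],[1,0,0.2,0.05,0,0,0],[1,0,0,0.1,0,0,0],[1,0,0,0.05,0,0,0],[1,0,0,0.03,0,0,0],[1,0,0,0,0,0,0]])

```text
time_s: 16.7
tcp_pos: [0.4623, 0.2934, 0.0565]
ee_rot: [0.94, 0.342, -0.0, -0.0]
contact_force: [0.8, 0.0, -4.3]
gripper_width: 0.64
grip_force: 30.1
```

play_rows(plan=[[1,0,0,0.06,0,0,0],[1,0,0,0.04,0,0,0],[1,0,0,0,0,0,0]])

```text
time_s: 17.0
tcp_pos: [0.4622, 0.2933, 0.0524]
ee_rot: [0.94, 0.342, -0.0, 0.0]
contact_force: [0.6, -0.5, -3.8]
gripper_width: 0.644
grip_force: 30.1
```

play_rows(plan=[[1,0,0,0.04,0,0,0],[1,0,0,0.03,0,0,0],[1,0,0,0,0,0,0]])

```text
time_s: 17.3
tcp_pos: [0.4631, 0.2938, 0.0509]
ee_rot: [0.94, 0.342, 0.001, -0.0]
contact_force: [-2.1, -1.3, 6.1]
gripper_width: 0.643
grip_force: 30.1
```

play_rows(plan=[[-1,0,0,0,0,0,0],[-1,0,0,0,0,0,0],[-1,0,0,0,0,0,0],[-1,0,0,0,0,0,0],[-1,0,0,0,0,0,0],[-1,0,0,-0.4,0,0,0],[-1,0,0,-0.8,0,0,0],[-1,0,0,-0.9,0,0,0],[-1,0,0,-0.9,0,0,0],[-1,0,0,-0.7,0,0,0]])

```text
time_s: 18.3
tcp_pos: [0.4628, 0.2935, 0.2]
ee_rot: [0.94, 0.342, 0.001, -0.0]
contact_force: [0.1, 0.7, 0.6]
gripper_width: 1.001
grip_force: 0.0
```

play_rows(plan=[[-1,0,0,0,0,0,-0.84],[-1,0,0,0,0,0,-0.84],[-1,0,0,0,0,0,-0.84],[-1,0,0,0,0,0,-0.84],[-1,0,0,0,0,0,-0.84],[-1,0,0,0,0,0,-0.84],[-1,0,0,0,0,0,-0.84],[-1,0,0,0,0,0,-0.84],[-1,0,0,0,0,0,0]])

```text
time_s: 19.2
tcp_pos: [0.4624, 0.2932, 0.1978]
ee_rot: [0.73, 0.684, -0.0, -0.0]
contact_force: [0.1, -0.2, 0.5]
gripper_width: 1.002
grip_force: 0.0
```

```bash
python3 pl.py -4 .664 .0065 .2 .664 .0065 .029;python3 - <<'E'
from h import *
snap('wrist','w3.png')
E
```

```text
t 19.2 p [0.4624 0.2932 0.1978] j6 0.61 turn [-0.    0.    0.04]
shift [-6.8   5.53 -0.06] max 6.8
shift [0.   0.   4.27] max 4.3
```

View pics/w3.png

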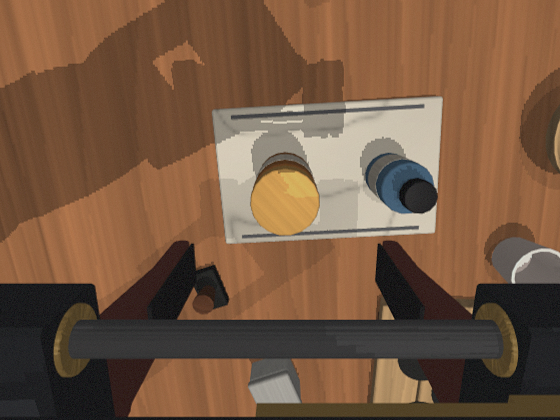

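Both stand upright on the slab: lid at (285,200), cap at (418,195). Going for the squat jar.

play_rows(plan=[[-1,-0.4,0.33,0,0,0,0.04],[-1,-0.7,0.57,0,0,0,0],[-1,-0.7,0.57,0,0,0,0],[-1,-0.7,0.57,0,0,0,0],[-1,-0.7,0.57,0,0,0,0],[-1,-0.7,0.57,0,0,0,0],[-1,-0.7,0.57,0,0,0,0],[-1,-0.7,0.57,0,0,0,0],[-1,-0.7,0.57,0,0,0,0],[-1,-0.7,0.57,0,0,0,0]])

```text
time_s: 20.25
tcp_pos: [0.6621, 0.0092, 0.1978]
ee_rot: [0.733, 0.681, -0.0, -0.0]
contact_force: [0.2, 0.7, 0.3]
gripper_width: 1.002
grip_force: 0.0
```

play_rows(plan=[[-1,-0.1,0.08,0.2,0,0,0],[-1,0,0,0.7,0,0,0],[-1,0,0,0.8,0,0,0],[-1,0,0,0.5,0,0,0],[-1,0,0,0,0,0,0]])

```text
time_s: 20.75
tcp_pos: [0.6612, 0.007, 0.1061]
ee_rot: [0.732, 0.681, -0.002, -0.002]
contact_force: [-1.2, -0.1, -0.5]
gripper_width: 0.999
grip_force: 0.0
```

```bash
python3 pl.py -4 .664 .0065 .029;python3 - <<'E'
from h import *
s=ctrl.read_state();d=snap('wrist','w4.png');M=np.array(d['mount']);R=Ro.from_quat(s['ee_rot']).as_matrix()
for n,w in(('squat',(.664,.0065,.064)),):
    q=M[:3,:3].T@(R.T@(np.array(w)-s['tcp_pos'])-M[:3,3]);print(n,d['cx']+d['fx']*q[0]/q[2],d['cy']+d['fy']*q[1]/q[2])
E
```

```text
t 20.75 p [0.6612 0.007  0.1061] j6 0.06 turn [-0.06  0.   -0.02]
shift [-0.01  0.07  1.93] max 1.9
squat 291.3609935918288 214.25253446060165
```

View pics/w4.png

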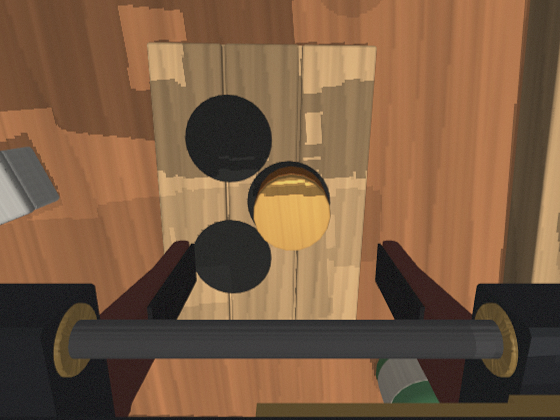

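Lid at (292,212), as predicted. Descending to grip.

play_rows(plan=[[-1,0,0.06,0.5,0,0,0],[-1,0,0,0.7,0,0,0],[-1,0,0,0.5,0,0,0],[-1,0,0,0.2,0,0,0],[-1,0,0,0,0,0,0],[1,0,0,0,0,0,0],[1,0,0,0,0,0,0],[1,0,0,0,0,0,0],[1,0,0,0,0,0,0],[1,0,0,0,0,0,0]])

```text
time_s: 21.8
tcp_pos: [0.667, 0.0062, 0.0343]
ee_rot: [0.732, 0.682, 0.0, 0.0]
contact_force: [0.1, -0.7, -0.8]
gripper_width: 0.585
grip_force: 0.0
```

play_rows(plan=[[1,0,0,0,0,0,0],[1,0,0,0,0,0,0],[1,0,0,0,0,0,0],[1,0,0,0,0,0,0]])

```text
time_s: 22.2
tcp_pos: [0.6667, 0.0062, 0.0338]
ee_rot: [0.732, 0.682, -0.0, -0.0]
contact_force: [0.1, 0.3, -0.1]
gripper_width: 0.22
grip_force: 0.0
```

```bash
python3 pl.py -4 .664 .0065 .16 .498 -.3155 .16 .498 -.3155 .02
```

```text
t 22.2 p [0.6667 0.0062 0.0338] j6 0.06 turn [-0.    0.   -0.01]
shift [ 0.   -0.07 -3.15] max 3.2
shift [-8.32 -3.58  0.  ] max 8.3
shift [0.  0.  3.5] max 3.5
```

```bash
python3 - <<'E'
from h import *
s=ctrl.read_state();print(s['gripper_width'],s['grip_force'],s['tcp_pos'],s['joint_positions'])
d=snap('wrist','w5.png');print(np.array(d['mount']).round(4).tolist(),d['fx'])
snap('scene','s2.png')
a=cv2.imread('pics/w5.png')[90:350,100:460]
b=cv2.imread('pics/s2.png')[130:310,210:420]
a=cv2.resize(a,(400,289));b=cv2.resize(b,(400,343));o=np.zeros((343,800,3),np.uint8);o[:289,:400]=a;o[:,400:]=b
cv2.imwrite('pics/m5.png',o)
E
```

```text
0.2203608900067131 0.0 [0.66669812 0.00618382 0.03380162] [-8.57439767e-03  6.64056389e-01  1.61029451e+00  1.97873566e-07
  8.67382412e-01  6.22093923e-02]
[[0.0001, -0.9632, -0.2687, 0.0734], [1.0, 0.0003, -0.0009, -0.0008], [0.001, -0.2687, 0.9632, -0.2006], [0.0, 0.0, 0.0, 1.0]] 362.1741856636637
```

View pics/m5.png

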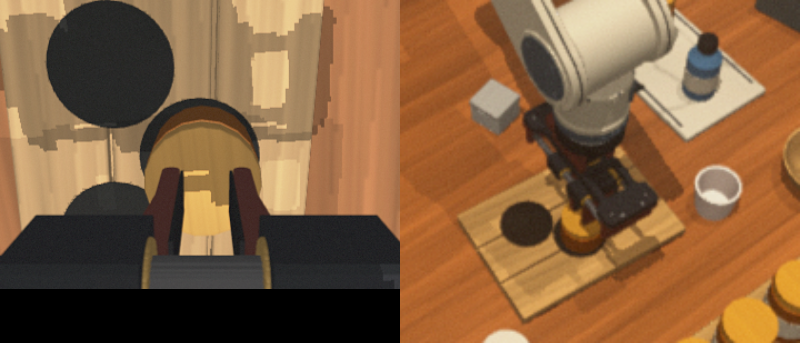

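The fingers closed above the lid. The pad tips are really about 33 mm short of the stated TCP, which also explains the neck grip on the bottle. I'll go up slightly, open, and descend further.

play_rows(plan=[[1,0,0,-0.4,0,0,0],[-1,0,0,0,0,0,0],[-1,0,0,0,0,0,0],[-1,0,0,0,0,0,0],[-1,0,0,0,0,0,0],[-1,0,0,0,0,0,0],[-1,0,0,0,0,0,0],[-1,0,0,0,0,0,0],[-1,0,0,0,0,0,0]])

```text
time_s: 23.2
tcp_pos: [0.6667, 0.0062, 0.0498]
ee_rot: [0.732, 0.682, -0.0, -0.0]
contact_force: [-0.1, 0.3, -0.2]
gripper_width: 0.723
grip_force: 0.0
```

play_rows(plan=[[-1,0,-0.04,0.4,0,0,0],[-1,0,0,0.4,0,0,0],[-1,0,0,0.2,0,0,0],[-1,0,0,0.1,0,0,0],[-1,0,0,0,0,0,0]])

```text
time_s: 23.7
tcp_pos: [0.6644, 0.0063, 0.0046]
ee_rot: [0.732, 0.682, -0.001, -0.001]
contact_force: [-0.6, 0.1, 0.5]
gripper_width: 0.997
grip_force: 0.0
```

play_rows(plan=[[-1,0,0,0.05,0,0,0],[1,0,0,0,0,0,0],[1,0,0,0,0,0,0],[1,0,0,0,0,0,0],[1,0,0,0,0,0,0],[1,0,0,0,0,0,0],[1,0,0,0,0,0,0],[1,0,0,0,0,0,0],[1,0,0,0,0,0,0]])

```text
time_s: 24.6
tcp_pos: [0.6653, 0.0063, 0.0041]
ee_rot: [0.732, 0.682, 0.0, 0.0]
contact_force: [-1.2, -0.2, 2.6]
gripper_width: 0.623
grip_force: 30.0
```

```bash
python3 pl.py -4 .664 .0065 .16 .498 -.3155 .16 .498 -.3155 .00
```

```text
t 24.6 p [0.6653 0.0063 0.0041] j6 0.06 turn [ 0.    0.   -0.01]
shift [ 0.   -0.03 -3.9 ] max 3.9
shift [-8.32 -3.58  0.  ] max 8.3
shift [0. 0. 4.] max 4.0
```

play_rows(plan=[[1,0,0,-0.3,0,0,0],[1,0,0,-0.7,0,0,0],[1,0,0,-0.9,0,0,0],[1,0,0,-0.9,0,0,0],[1,0,0,-0.6,0,0,0],[1,-0.3,-0.13,-0.2,0,0,0],[1,-0.6,-0.26,0,0,0,0],[1,-0.8,-0.35,0,0,0,0],[1,-0.8,-0.35,0,0,0,0],[1,-0.8,-0.35,0,0,0,0]])

```text
time_s: 25.6
tcp_pos: [0.5961, -0.1227, 0.1468]
ee_rot: [0.732, 0.682, -0.001, -0.001]
contact_force: [0.1, -0.6, -3.1]
gripper_width: 0.624
grip_force: 30.0
```

play_rows(plan=[[1,-0.8,-0.35,0,0,0,0],[1,-0.8,-0.35,0,0,0,0],[1,-0.8,-0.35,0,0,0,0],[1,-0.8,-0.35,0,0,0,0],[1,-0.8,-0.35,0,0,0,0],[1,-0.6,-0.26,0,0,0,0],[1,-0.3,-0.15,0,0,0,0],[1,-0.1,0,0,0,0,0],[1,0,0,0,0,0,0]])

```text
time_s: 26.5
tcp_pos: [0.4978, -0.3146, 0.1475]
ee_rot: [0.732, 0.681, 0.0, -0.0]
contact_force: [0.5, 0.7, -2.0]
gripper_width: 0.623
grip_force: 30.0
```

```bash
python3 pl.py -4 .498 -.3155 .148 .498 -.3155 -.008
```

```text
t 26.5 p [ 0.4978 -0.3146  0.1475] j6 -0.51 turn [-0.   -0.   -0.01]
shift [-0.02  0.01 -0.01] max 0.0
shift [0.  0.  3.9] max 3.9
```

play_rows(plan=[[1,0,0,0.4,0,0,0],[1,0,0,0.8,0,0,0],[1,0,0,0.8,0,0,0],[1,0,0,0.7,0,0,0],[1,0,0,0.5,0,0,0],[1,0,0,0.3,0,0,0],[1,0,0,0.2,0,0,0],[1,0,0,0.1,0,0,0],[1,0,0,0.04,0,0,0],[1,0,0,0,0,0,0]])

```text
time_s: 27.5
tcp_pos: [0.4985, -0.3149, -0.0051]
ee_rot: [0.732, 0.682, 0.0, 0.0]
contact_force: [-0.6, -0.9, -2.0]
gripper_width: 0.62
grip_force: 30.0
```

play_rows(plan=[[1,0,0,0.05,0,0,0],[1,0,0,0.03,0,0,0],[1,0,0,0,0,0,0]])

```text
time_s: 27.8
tcp_pos: [0.4985, -0.3151, -0.0079]
ee_rot: [0.732, 0.682, 0.0, 0.001]
contact_force: [-0.4, 1.7, 5.5]
gripper_width: 0.623
grip_force: 30.0
```

play_rows(plan=[[-1,0,0,0,0,0,0],[-1,0,0,0,0,0,0],[-1,0,0,0,0,0,0],[-1,0,0,0,0,0,0],[-1,0,0,0,0,0,0],[-1,0,0,-0.4,0,0,0],[-1,0,0,-0.8,0,0,0],[-1,0,0,-0.9,0,0,0],[-1,0,0,-0.9,0,0,0],[-1,0,0,-0.7,0,0,0]])

```text
time_s: 28.8
tcp_pos: [0.4986, -0.315, 0.1425]
ee_rot: [0.732, 0.682, 0.0, 0.001]
contact_force: [-0.1, 0.4, 1.0]
gripper_width: 1.0
grip_force: 0.0
```

play_rows(plan=[[-1,0,0,0,0,0,-0.72],[-1,0,0,0,0,0,-0.72],[-1,0,0,0,0,0,-0.72],[-1,0,0,0,0,0,-0.72],[-1,0,0,0,0,0,0]])

```text
time_s: 29.3
tcp_pos: [0.4981, -0.3148, 0.1402]
ee_rot: [0.603, 0.798, 0.0, 0.001]
contact_force: [0.0, -0.0, 0.1]
gripper_width: 1.0
grip_force: 0.0
```

```bash
python3 pl.py 16 .4323 .0339 .14 .4323 .0339 -.018
```

```text
t 29.3 p [ 0.4981 -0.3148  0.1402] j6 -0.86 turn [ 0.01  0.01 -0.03]
shift [8.83 0.82 0.01] max 8.8
shift [0.   0.   3.95] max 4.0
```

play_rows(plan=[[-1,0.5,0.05,0,0,0,0],[-1,0.9,0.08,0,0,0,0],[-1,0.9,0.08,0,0,0,0],[-1,0.9,0.08,0,0,0,0],[-1,0.9,0.08,0,0,0,0],[-1,0.9,0.08,0,0,0,0],[-1,0.9,0.08,0,0,0,0],[-1,0.9,0.08,0,0,0,0],[-1,0.9,0.08,0,0,0,0],[-1,0.8,0.08,0,0,0,0]])

```text
time_s: 30.3
tcp_pos: [0.4339, 0.023, 0.1394]
ee_rot: [0.604, 0.797, 0.0, -0.0]
contact_force: [1.3, -1.0, 0.1]
gripper_width: 0.993
grip_force: 0.0
```

play_rows(plan=[[-1,0.33,0.04,0.6,0,0,0],[-1,0,0,0.4,0,0,0],[-1,0,0,0,0,0,0]])

```text
time_s: 30.6
tcp_pos: [0.4309, 0.035, 0.0979]
ee_rot: [0.604, 0.797, -0.001, -0.001]
contact_force: [-0.0, -0.1, -0.3]
gripper_width: 1.001
grip_force: 0.0
```

```bash
python3 pl.py 16 .4323 .0339 -.018;python3 - <<'E'
from h import *
s=ctrl.read_state();d=snap('wrist','w6.png');M=np.array(d['mount']);R=Ro.from_quat(s['ee_rot']).as_matrix()
a=np.radians(15.9)
for i,j in((-1,-1),(-1,1),(1,1),(1,-1)):
    w=np.array((.4323,.0339,.044))+.026*np.array([i*np.cos(a)-j*np.sin(a),i*np.sin(a)+j*np.cos(a),0])
    q=M[:3,:3].T@(R.T@(w-s['tcp_pos'])-M[:3,3]);print(d['cx']+d['fx']*q[0]/q[2],d['cy']+d['fy']*q[1]/q[2])
E
```

```text
t 30.6 p [0.4309 0.035  0.0979] j6 -0.22 turn [-0.03 -0.01 -0.04]
shift [-0.04  0.03  2.9 ] max 2.9
253.85049761086134 244.94146684878612
251.9622685393315 176.83180580079426
324.8565817784178 176.7072628223584
323.0222809503313 244.89313659241245
```

View pics/w6.png

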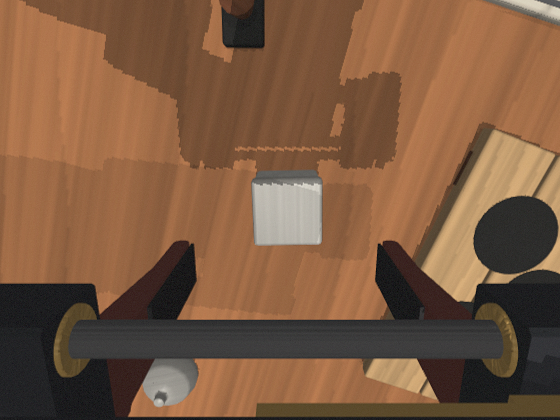

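The tin is aligned as predicted, with corners (253,245) and (323,244). Descend and grip.

play_rows(plan=[[-1,-0.03,0.02,0.5,0,0,-0.04],[-1,0,0,0.8,0,0,0],[-1,0,0,0.7,0,0,0],[-1,0,0,0.5,0,0,0],[-1,0,0,0.3,0,0,0],[-1,0,0,0.1,0,0,0],[-1,0,0,0,0,0,0],[1,0,0,0,0,0,0],[1,0,0,0,0,0,0],[1,0,0,0,0,0,0]])

```text
time_s: 31.65
tcp_pos: [0.435, 0.0332, -0.0162]
ee_rot: [0.602, 0.799, 0.0, 0.001]
contact_force: [-0.2, 0.4, 0.7]
gripper_width: 0.77
grip_force: 0.0
```

play_rows(plan=[[1,0,0,0,0,0,0],[1,0,0,0,0,0,0],[1,0,0,0,0,0,0],[1,0,0,0,0,0,0],[1,0,0,0,0,0,0],[1,0,0,0,0,0,0]])

```text
time_s: 32.25
tcp_pos: [0.4343, 0.0331, -0.0167]
ee_rot: [0.602, 0.799, -0.0, -0.0]
contact_force: [-2.3, -0.2, 6.1]
gripper_width: 0.588
grip_force: 30.0
```

```bash
python3 pl.py 40 .4323 .0339 .1 .662 .005 .1 .662 .005 .003
```

```text
t 32.25 p [ 0.4343  0.0331 -0.0167] j6 -0.23 turn [-0.   -0.   -3.49]
shift [ 0.05 -0.02 -2.92] max 2.9
shift [-4.24  3.93  0.  ] max 4.2
shift [0.   0.   2.42] max 2.4
```

play_rows(plan=[[1,0,0,-0.3,0,0,0],[1,0,0,-0.7,0,0,0],[1,0,0,-0.8,0,0,0],[1,0,0,-0.7,0,0,0],[1,0,0,-0.4,0,0,0],[1,0,0,0,0,0,-0.7],[1,0,0,0,0,0,-0.7],[1,0,0,0,0,0,-0.7],[1,0,0,0,0,0,-0.7],[1,0,0,0,0,0,-0.69]])

```text
time_s: 33.25
tcp_pos: [0.4343, 0.0331, 0.0996]
ee_rot: [0.421, 0.907, 0.0, 0.0]
contact_force: [0.2, 0.2, -1.3]
gripper_width: 0.593
grip_force: 30.0
```

play_rows(plan=[[1,-0.3,0.28,0,0,0,0],[1,-0.6,0.56,0,0,0,0],[1,-0.6,0.56,0,0,0,0],[1,-0.6,0.56,0,0,0,0],[1,-0.6,0.56,0,0,0,0],[1,-0.6,0.56,0,0,0,0],[1,-0.5,0.47,0,0,0,0],[1,-0.3,0.28,0,0,0,0],[1,-0.09,0.08,0,0,0,0],[1,0,0,0,0,0,0]])

```text
time_s: 34.25
tcp_pos: [0.6617, 0.0053, 0.099]
ee_rot: [0.423, 0.906, -0.0, -0.0]
contact_force: [0.0, 0.1, -1.4]
gripper_width: 0.587
grip_force: 30.0
```

```bash
python3 pl.py 40 .662 .005 .003
```

```text
t 34.25 p [0.6617 0.0053 0.099 ] j6 -0.71 turn [-0. -0.  0.]
shift [-0.01  0.    2.4 ] max 2.4
```

play_rows(plan=[[1,0,0,0.5,0,0,0],[1,0,0,0.7,0,0,0],[1,0,0,0.5,0,0,0],[1,0,0,0.3,0,0,0],[1,0,0,0.2,0,0,0],[1,0,0,0.1,0,0,0],[1,0,0,0.05,0,0,0],[1,0,0,0.02,0,0,0],[1,0,0,0,0,0,0]])

```text
time_s: 35.15
tcp_pos: [0.6625, 0.0053, 0.0049]
ee_rot: [0.423, 0.906, 0.0, 0.0]
contact_force: [0.5, -0.5, -2.7]
gripper_width: 0.59
grip_force: 30.0
```

play_rows(plan=[[1,0,0,0.04,0,0,0],[1,0,0,0.01,0,0,0],[1,0,0,0,0,0,0]])

```text
time_s: 35.45
tcp_pos: [0.6627, 0.0053, 0.0033]
ee_rot: [0.422, 0.906, 0.0, 0.001]
contact_force: [-1.6, 0.1, 4.9]
gripper_width: 0.587
grip_force: 30.0
```

play_rows(plan=[[-1,0,0,0,0,0,0],[-1,0,0,0,0,0,0],[-1,0,0,0,0,0,0],[-1,0,0,0,0,0,0],[-1,0,0,0,0,0,0],[-1,0,0,-0.4,0,0,0],[-1,0,0,-0.8,0,0,0],[-1,0,0,-1,0,0,0],[-1,0,0,-1,0,0,0],[-1,0,0,-0.9,0,0,0]])

```text
time_s: 36.45
tcp_pos: [0.6623, 0.0053, 0.1696]
ee_rot: [0.423, 0.906, 0.0, 0.001]
contact_force: [0.7, 0.2, 0.6]
gripper_width: 0.999
grip_force: 0.0
```

```bash
python3 pl.py 40 .57 .2905 .168 .57 .2905 .012
```

```text
t 36.45 p [0.6623 0.0053 0.1696] j6 -0.71 turn [0.01 0.01 0.  ]
shift [6.94 2.82 0.04] max 6.9
shift [0.  0.  3.9] max 3.9
```

play_rows(plan=[[-1,0.4,0.16,0,0,0,0],[-1,0.8,0.33,0,0,0,0],[-1,0.8,0.33,0,0,0,0],[-1,0.8,0.33,0,0,0,0],[-1,0.8,0.33,0,0,0,0],[-1,0.8,0.33,0,0,0,0],[-1,0.8,0.33,0,0,0,0],[-1,0.8,0.33,0,0,0,0],[-1,0.7,0.27,0,0,0,0],[-1,0.24,0.08,0,0,0,0]])

```text
time_s: 37.45
tcp_pos: [0.5684, 0.2931, 0.1665]
ee_rot: [0.421, 0.907, 0.0, -0.0]
contact_force: [0.3, 0.0, 0.5]
gripper_width: 1.0
grip_force: 0.0
```

play_rows(plan=[[-1,0,0,0,0,0,0]])

```text
time_s: 37.55
tcp_pos: [0.569, 0.2916, 0.1664]
ee_rot: [0.421, 0.907, -0.0, -0.0]
contact_force: [-0.0, -0.4, 0.5]
gripper_width: 1.001
grip_force: 0.0
```

```bash
python3 pl.py 40 .57 .2905 .012;python3 - <<'E'
from h import *
s=ctrl.read_state();d=snap('wrist','w7.png');M=np.array(d['mount']);R=Ro.from_quat(s['ee_rot']).as_matrix()
for w in((.57,.2905,.116),(.462,.2935,.116),(.662,.005,.064)):
    q=M[:3,:3].T@(R.T@(np.array(w)-s['tcp_pos'])-M[:3,3]);print(d['cx']+d['fx']*q[0]/q[2],d['cy']+d['fy']*q[1]/q[2])
E
```

```text
t 37.55 p [0.569  0.2916 0.1664] j6 -0.25 turn [-0.   -0.    0.02]
shift [-0.04  0.    3.86] max 3.9
286.5319664359008 213.63889600245747
166.39879047980457 110.79018262745771
179.58593595679702 448.65615154091904
```

View pics/w7.png

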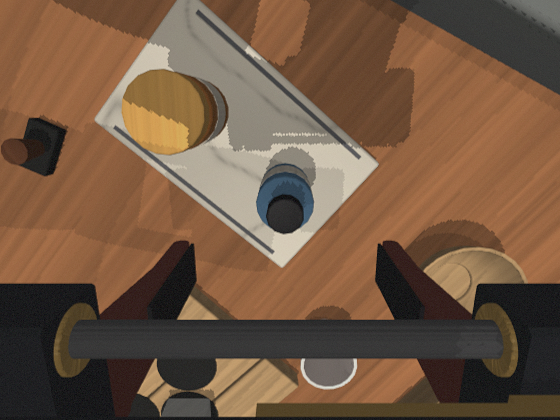

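Cap at (284,214), within a millimetre or two. Descending.

play_rows(plan=[[-1,-0.02,-0.02,0.5,0,0,0],[-1,0,0,0.8,0,0,0],[-1,0,0,0.8,0,0,0],[-1,0,0,0.7,0,0,0],[-1,0,0,0.5,0,0,0],[-1,0,0,0.4,0,0,0],[-1,0,0,0.15,0,0,0],[-1,0,0,0,0,0,0],[1,0,0,0,0,0,0],[1,0,0,0,0,0,0]])

```text
time_s: 38.6
tcp_pos: [0.5707, 0.2897, 0.0135]
ee_rot: [0.423, 0.906, 0.001, 0.001]
contact_force: [0.1, -0.3, -0.3]
gripper_width: 0.857
grip_force: 0.0
```

play_rows(plan=[[1,0,0,0,0,0,0],[1,0,0,0,0,0,0],[1,0,0,0,0,0,0],[1,0,0,0,0,0,0],[1,0,0,0,0,0,0],[1,0,0,0,0,0,0],[1,0,0,0,0,0,0],[1,0,0,0,0,0,0]])

```text
time_s: 39.4
tcp_pos: [0.57, 0.2895, 0.0125]
ee_rot: [0.422, 0.906, 0.0, 0.0]
contact_force: [-0.6, 0.4, 5.2]
gripper_width: 0.542
grip_force: 30.0
```

```bash
python3 pl.py 40 .57 .2905 .14 .6193 .059 .14
```

```text
t 39.4 p [0.57   0.2895 0.0125] j6 -0.25 turn [0. 0. 0.]
shift [ 0.02  0.02 -3.19] max 3.2
shift [-5.23 -2.78  0.  ] max 5.2
```

play_rows(plan=[[1,0,0,-0.3,0,0,0],[1,0,0,-0.7,0,0,0],[1,0,0,-0.8,0,0,0],[1,0,0,-0.8,0,0,0],[1,0,0,-0.5,0,0,0],[1,-0.3,-0.16,-0.1,0,0,0],[1,-0.6,-0.32,0,0,0,0],[1,-0.75,-0.4,0,0,0,0],[1,-0.75,-0.4,0,0,0,0],[1,-0.75,-0.4,0,0,0,0]])

```text
time_s: 40.4
tcp_pos: [0.5983, 0.1472, 0.1389]
ee_rot: [0.422, 0.906, -0.001, -0.001]
contact_force: [1.3, -0.2, -3.0]
gripper_width: 0.541
grip_force: 30.0
```

play_rows(plan=[[1,-0.75,-0.4,0,0,0,0],[1,-0.7,-0.37,0,0,0,0],[1,-0.4,-0.2,0,0,0,0],[1,-0.2,-0.1,0,0,0,0],[1,0,0,0,0,0,0],[1,0,0,0,0,0,0]])

```text
time_s: 41.0
tcp_pos: [0.6189, 0.06, 0.14]
ee_rot: [0.422, 0.906, -0.0, -0.0]
contact_force: [0.3, 0.8, -3.3]
gripper_width: 0.541
grip_force: 30.0
```

```bash
python3 pl.py 40 .6193 .059 .0205
```

```text
t 41.0 p [0.6189 0.06   0.14  ] j6 -0.62 turn [-0.   -0.01  0.  ]
shift [-0.03 -0.01  2.99] max 3.0
```

play_rows(plan=[[1,-0.02,-0.01,0.5,0,0,0],[1,0,0,0.8,0,0,0],[1,0,0,0.6,0,0,0],[1,0,0,0.5,0,0,0],[1,0,0,0.3,0,0,0],[1,0,0,0.15,0,0,0],[1,0,0,0.08,0,0,0],[1,0,0,0.02,0,0,0],[1,0,0,0,0,0,0]])

```text
time_s: 41.9
tcp_pos: [0.6201, 0.0586, 0.0231]
ee_rot: [0.422, 0.906, 0.0, 0.001]
contact_force: [-0.9, -1.0, -1.8]
gripper_width: 0.541
grip_force: 30.0
```

play_rows(plan=[[1,0,0,0.05,0,0,0],[1,0,0,0.02,0,0,0],[1,0,0,0,0,0,0]])

```text
time_s: 42.2
tcp_pos: [0.6202, 0.0584, 0.0205]
ee_rot: [0.423, 0.906, 0.0, 0.001]
contact_force: [-1.7, 0.6, 4.4]
gripper_width: 0.541
grip_force: 30.0
```

play_rows(plan=[[-1,0,0,0,0,0,0],[-1,0,0,0,0,0,0],[-1,0,0,0,0,0,0],[-1,0,0,0,0,0,0],[-1,0,0,0,0,0,0],[-1,0,0,-0.4,0,0,0],[-1,0,0,-0.8,0,0,0],[-1,0,0,-0.9,0,0,0],[-1,0,0,-0.9,0,0,0],[-1,0,0,-0.8,0,0,0]])

```text
time_s: 43.2
tcp_pos: [0.6198, 0.0585, 0.1746]
ee_rot: [0.423, 0.906, 0.0, 0.001]
contact_force: [0.2, -0.1, -0.4]
gripper_width: 0.999
grip_force: 0.0
```

play_rows(plan=[[-1,0,0,0,0,0,0.94],[-1,0,0,0,0,0,0.94],[-1,0,0,0,0,0,0.94],[-1,0,0,0,0,0,0.94],[-1,0,0,0,0,0,0.94],[-1,0,0,0,0,0,0.94],[-1,0,0,0,0,0,0.94],[-1,0,0,0,0,0,0.94],[-1,0,0,0,0,0,0.94],[-1,0,0,0,0,0,0.94]])

```text
time_s: 44.2
tcp_pos: [0.6196, 0.0585, 0.1728]
ee_rot: [0.843, 0.538, 0.0, 0.0]
contact_force: [0.1, 0.5, -0.3]
gripper_width: 0.996
grip_force: 0.0
```

play_rows(plan=[[-1,0,0,0,0,0,0.94],[-1,0,0,0,0,0,0.94],[-1,0,0,0,0,0,0.94],[-1,0,0,0,0,0,0.87],[-1,0,0,0,0,0,0]])

```text
time_s: 44.7
tcp_pos: [0.6196, 0.0585, 0.1726]
ee_rot: [0.94, 0.342, 0.0, 0.0]
contact_force: [-0.6, -0.6, -0.1]
gripper_width: 0.999
grip_force: 0.0
```

```bash
python3 pl.py -50 .462 .2932 .17 .462 .2932 .012
```

```text
t 44.7 p [0.6196 0.0585 0.1726] j6 0.95 turn [ 0.   -0.01 -0.01]
shift [ 0.75 -7.03  0.07] max 7.0
shift [0.   0.   3.95] max 4.0
```

play_rows(plan=[[-1,0.05,-0.5,0,0,0,0],[-1,0.1,-0.9,0,0,0,0],[-1,0.1,-0.9,0,0,0,0],[-1,0.1,-0.9,0,0,0,0],[-1,0.1,-0.9,0,0,0,0],[-1,0.1,-0.9,0,0,0,0],[-1,0.1,-0.9,0,0,0,0],[-1,0.05,-0.7,0,0,0,0],[-1,0.05,-0.43,0,0,0,0],[-1,0,0,0,0,0,0]])

```text
time_s: 45.7
tcp_pos: [0.4596, 0.295, 0.1719]
ee_rot: [0.939, 0.345, -0.0, -0.0]
contact_force: [-0.1, 0.7, 0.0]
gripper_width: 1.002
grip_force: 0.0
```

```bash
python3 pl.py -50 .462 .2932 .012
```

```text
t 45.7 p [0.4596 0.295  0.1719] j6 1.42 turn [-0.   -0.    0.05]
shift [0.02 0.07 4.  ] max 4.0
```

play_rows(plan=[[-1,0.02,0.07,0.5,0,0,0.05],[-1,0,0,0.8,0,0,0],[-1,0,0,0.8,0,0,0],[-1,0,0,0.7,0,0,0],[-1,0,0,0.5,0,0,0],[-1,0,0,0.4,0,0,0],[-1,0,0,0.25,0,0,0],[-1,0,0,0,0,0,0],[1,0,0,0,0,0,0],[1,0,0,0,0,0,0]])

```text
time_s: 46.7
tcp_pos: [0.4648, 0.2918, 0.0144]
ee_rot: [0.941, 0.339, 0.001, -0.0]
contact_force: [0.1, 0.5, 0.9]
gripper_width: 0.857
grip_force: 0.0
```

play_rows(plan=[[1,0,0,0,0,0,0],[1,0,0,0,0,0,0],[1,0,0,0,0,0,0],[1,0,0,0,0,0,0],[1,0,0,0,0,0,0],[1,0,0,0,0,0,0],[1,0,0,0,0,0,0]])

```text
time_s: 47.4
tcp_pos: [0.4644, 0.2918, 0.0141]
ee_rot: [0.941, 0.339, 0.0, -0.0]
contact_force: [-0.9, 1.7, 5.9]
gripper_width: 0.654
grip_force: 30.0
```

```bash
python3 pl.py -50 .609 -.041 .16
```

```text
t 47.4 p [0.4644 0.2918 0.0141] j6 1.42 turn [ 0.   -0.01 -0.05]
shift [-2.58  8.7  -3.65] max 8.7
```

play_rows(plan=[[1,0,0,-0.3,0,0,-0.05],[1,0,0,-0.7,0,0,0],[1,0,0,-0.8,0,0,0],[1,0,0,-0.8,0,0,0],[1,0,0,-0.7,0,0,0],[1,0,0,-0.35,0,0,0],[1,-0.1,0.3,0,0,0,0],[1,-0.2,0.7,0,0,0,0],[1,-0.2,0.7,0,0,0,0],[1,-0.2,0.7,0,0,0,0]])

```text
time_s: 48.4
tcp_pos: [0.5035, 0.1978, 0.1576]
ee_rot: [0.94, 0.342, -0.002, 0.0]
contact_force: [-0.9, 0.2, -2.8]
gripper_width: 0.656
grip_force: 30.0
```

play_rows(plan=[[1,-0.22,0.7,0,0,0,0],[1,-0.22,0.7,0,0,0,0],[1,-0.22,0.7,0,0,0,0],[1,-0.22,0.7,0,0,0,0],[1,-0.22,0.7,0,0,0,0],[1,-0.22,0.7,0,0,0,0],[1,-0.22,0.7,0,0,0,0],[1,-0.2,0.7,0,0,0,0],[1,-0.14,0.5,0,0,0,0],[1,0,0,0,0,0,0]])

```text
time_s: 49.4
tcp_pos: [0.6032, -0.0384, 0.1573]
ee_rot: [0.94, 0.341, -0.001, -0.0]
contact_force: [-0.2, 0.4, -3.7]
gripper_width: 0.659
grip_force: 30.0
```

play_rows(plan=[[1,-0.1,0.3,0,0,0,0],[1,0,0,0,0,0,0]])

```text
time_s: 49.6
tcp_pos: [0.6079, -0.048, 0.1585]
ee_rot: [0.94, 0.342, -0.001, -0.0]
contact_force: [-0.3, -0.1, -2.2]
gripper_width: 0.658
grip_force: 30.0
```

```bash
python3 pl.py -50 .609 -.041 .022
```

```text
t 49.6 p [ 0.6079 -0.048   0.1585] j6 0.77 turn [-0.01  0.01 -0.  ]
shift [ 0.13 -0.12  3.41] max 3.4
```

play_rows(plan=[[1,0.12,-0.12,0.5,0,0,0],[1,0,0,0.8,0,0,0],[1,0,0,0.5,0,0,0],[1,0,0,0,0,0,0],[1,0,0,0,0,0,0]])

```text
time_s: 50.1
tcp_pos: [0.6087, -0.0398, 0.0875]
ee_rot: [0.94, 0.342, -0.0, -0.0]
contact_force: [-0.1, -0.8, -2.5]
gripper_width: 0.657
grip_force: 30.0
```

```bash
python3 pl.py -50 .609 -.041 .022; python3 - <<'E'
from h import *
s=ctrl.read_state();d=snap('wrist','w8.png');M=np.array(d['mount']);R=Ro.from_quat(s['ee_rot']).as_matrix()
for w in((.609,-.041,.02),(.662,.005,.064),(.6195,.059,.124)):
    q=M[:3,:3].T@(R.T@(np.array(w)-s['tcp_pos'])-M[:3,3]);print(d['cx']+d['fx']*q[0]/q[2],d['cy']+d['fy']*q[1]/q[2])
E
```

```text
t 50.1 p [ 0.6087 -0.0398  0.0875] j6 0.79 turn [-0.    0.    0.01]
shift [-0.01  0.03  1.64] max 1.6
287.77949938005247 203.9711252882145
286.5946576431312 110.22416395183171
129.7998981860525 106.96867503095412
```

View pics/w8.png

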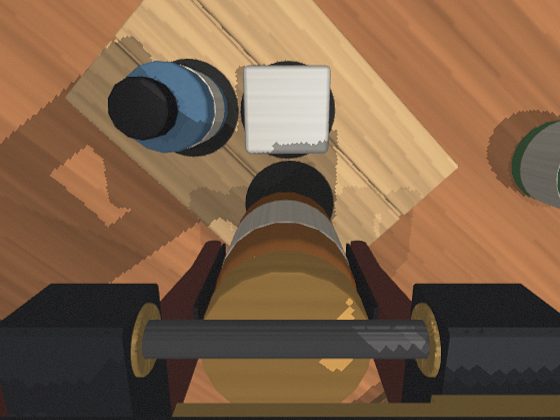

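The tin is on the rear spot at (287,110), the bottle is upright on its spot, and the front-right disc lies under the held jar at (288,203). Lowering.

play_rows(plan=[[1,0,0.03,0.5,0,0,0],[1,0,0,0.5,0,0,0],[1,0,0,0.3,0,0,0],[1,0,0,0.15,0,0,0],[1,0,0,0.1,0,0,0],[1,0,0,0.04,0,0,0],[1,0,0,0,0,0,0]])

```text
time_s: 50.85
tcp_pos: [0.6101, -0.0412, 0.0243]
ee_rot: [0.94, 0.342, 0.0, 0.0]
contact_force: [0.1, -0.2, -3.3]
gripper_width: 0.659
grip_force: 30.0
```

play_rows(plan=[[1,0,0,0.04,0,0,0],[1,0,0,0.02,0,0,0],[1,0,0,0,0,0,0]])

```text
time_s: 51.15
tcp_pos: [0.6101, -0.0413, 0.0221]
ee_rot: [0.94, 0.342, 0.0, 0.0]
contact_force: [-1.3, -0.4, 2.4]
gripper_width: 0.657
grip_force: 30.0
```

Contact. Release, rise, and move back for a clear final view.

play_rows(plan=[[-1,0,0,0,0,0,0],[-1,0,0,0,0,0,0],[-1,0,0,0,0,0,0],[-1,0,0,0,0,0,0],[-1,0,0,0,0,0,0],[-1,0,0,-0.4,0,0,0],[-1,0,0,-0.8,0,0,0],[-1,0,0,-0.9,0,0,0],[-1,0,0,-0.9,0,0,0],[-1,0,0,-0.9,0,0,0]])

```text
time_s: 52.15
tcp_pos: [0.6096, -0.0412, 0.1802]
ee_rot: [0.94, 0.342, 0.0, 0.0]
contact_force: [0.8, -0.8, -0.3]
gripper_width: 0.997
grip_force: 0.0
```

play_rows(plan=[[-1,-0.3,-0.3,-0.4,0,0,0],[-1,-0.5,-0.5,0,0,0,0],[-1,-0.5,-0.5,0,0,0,0],[-1,-0.5,-0.5,0,0,0,0],[-1,0.5,-0.7,0,0,0,0],[-1,0.5,-0.7,0,0,0,0],[-1,0.5,-0.7,0,0,0,0],[-1,0.5,-0.7,0,0,0,0],[-1,0.5,-0.7,0,0,0,0],[-1,0,0,0,0,0,0]])

```text
time_s: 53.15
tcp_pos: [0.4947, 0.1422, 0.1947]
ee_rot: [0.939, 0.344, 0.001, -0.0]
contact_force: [0.2, 0.3, -0.2]
gripper_width: 0.999
grip_force: 0.0
```

```bash
python3 pl.py -50 .4 .25 .2; python3 - <<'E'
from h import *
snap('top','t9.png');snap('scene','s9.png')
a=cv2.imread('pics/t9.png')[110:310,90:480];b=cv2.imread('pics/s9.png')[150:340,90:420]
cv2.imwrite('pics/m9.png',np.vstack([cv2.resize(a,(600,308),interpolation=cv2.INTER_CUBIC),cv2.resize(b,(600,292),interpolation=cv2.INTER_CUBIC)]))
E
```

```text
t 53.15 p [0.4947 0.1422 0.1947] j6 1.12 turn [ 0.   -0.02  0.03]
shift [-0.08 -3.59 -0.13] max 3.6
```

View pics/m9.png

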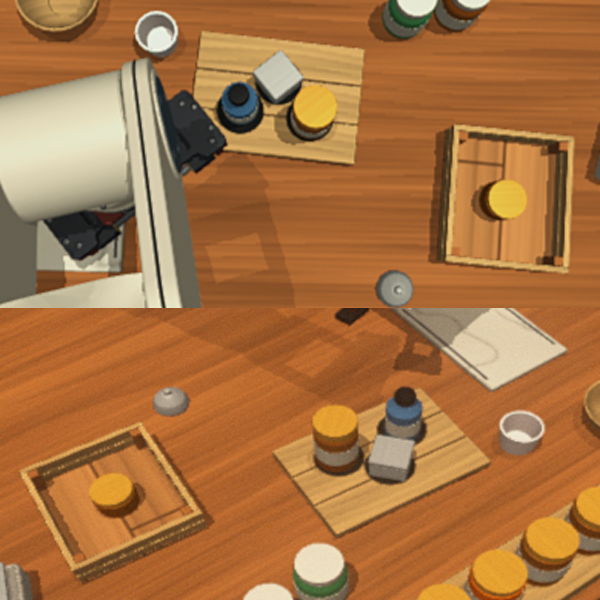

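Everything is in place: the squat jar is upright in the crate, the tin is on the rear spot, and the bottle and tall jar are back on theirs. The bell and crock have not moved.

```bash
python3 -c "
from plant import ctrl
print(ctrl.finish_job())"
```

```text
the job is handed in; nothing more can be done
None
```

The job is done and handed in at about 53 s: the squat jar stands upright in the crate, the tin is on the rear spot (turned 45° to the board for clearance), the bottle and tall jar are upright on their original spots, and the bell and crock were left where they were.

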